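Pop the fume extractor's filter hatch

ROBOT

A 6-joint arm with a two-finger parallel gripper is mounted at the origin on the work surface. World frame = base frame: x ahead of the robot, y to its left, z up, the work surface at z = 0. Lengths are in m, angles in rad, forces in N, time in s.
With the tool pointing down it reaches from about 0.375 to 0.975 m from the base axis. Payload 3.8 kg.
Tool frame: the origin (TCP) lies on the centre line of the jaws, within the pads' length; the fingertips stand 11 mm ahead of it and the grasp point (between the pads) lies 8 mm behind it (bot.nose_length is the distance from the TCP to the fingertips, in m); z points along the fingers, y is the direction in which the jaws open and shut (so a half turn about z gives the same grasp; the last joint's range is limited). The gripper opens to 85 mm and grips with 20 to 120 N. Pads are 22 mm wide; open, the fingers measure 114 mm over their backs; the gripper's body (76 mm by 85 mm) begins 54 mm behind the grasp point. The pads swing forward as they close: fully open they stand 13 mm farther back than shut.
Start: joints at [1.075, 0.264, 1.604, -0, 1.274, -0.037], TCP at [0.299, 0.605, 0.242] pointing down, gripper open.
Joint ranges: [-2.63, 2.63], [-0.94, 2.18], [0.31, 2.57], [-1.31, 4.45], [0, 2.66], [-2.55, 2.55]. Speed limits (rad/s): [2.57, 2.57, 3.14, 3.14, 3.14, 3.14].

INTERFACE

Orientations are given as a rotation vector (axis times angle).
In Python, from station import bot gives the robot as it stands.
- The arm moves only by the tool step_arm, never from a script. Its argument "moves" is a list of rows, each an object of numbers: "x", "y", "z": the shift along the tool's x, y, z in m; "yaw": the turn about the tool's z in degrees; "hand": the finger opening in m, from 0 to 0.0854. A call has 1 to 20 rows; each row shifts and turns the commanded pose from where the row before left it, along the tool's axes as they then stand; what a row does not reach is not made up. A row lasts 1/10 s, in which the tool goes at most 50 mm and 8.59 degrees, less where a joint would pass 70% of its speed; a pose out of reach is approached as far as the arm can. A call with a gripper value outside its range is refused whole. The fingers move at their own pace and stop on an object; "squeeze" is the grip in N (left out, the last holds). Time passes only in rows, so rows that do not move let the fingers close. It gives the time, the measured TCP pose, the force and the opening at its end, in the units of the state.
- bot.state(): the state, without advancing time (a new reading comes with each control period).
- bot.get_image(name): name is "scene" or "top" or "wrist"; returns the picture (384x512x3 uint8, red, green, blue); there is no depth.
- bot.camera_params(name): a dict with "intrinsics" (3x3 intrinsics, pixels), "pose" (4x4, takes a point from camera to world coordinates). Camera axes: x right, y down, z forward; pixel columns grow to the right and rows downward; lengths in m; the calibration is good to about 2 mm. A picture is of the moment at which its call begins: read the wrist's pose just before it. camera_params takes no time and is no camera call; for the wrist camera it gives the pose at the moment of the call.
- bot.job_done(): hands the job in, once; it reports no verdict.
The state is a dict: "t": time; "joints": joint angles; "qvel": joint speeds; "tau": joint torques, N m; "position": TCP position; "tcp_rot": TCP orientation; "ft_force": force on the tool from outside, world axes, zero at the start; "wrist_torque": the same for the moment, N m; "gripper_width": opening from 0.0 (shut) to 1.0 (fully open).
Only numpy, scipy, OpenCV 4.12 (cv2) and the standard library are available. Lean on these libraries where they do the work, as an engineer would, in place of code of your own. Each camera call takes 0.05 s, during which the arm holds its last target.

TASK

Switch the bench fume extractor off by pushing down the raised near end of its rocker switch, then press the front edge of its filter hatch once, right in, and let go, so that the push-latch lets go and the hatch springs up; get out of its way and leave it standing open, without pushing it down again. Use light presses of the fingertips only: grip, pull or lift nothing, and leave the speed dial and everything else on the bench as they are.

Things in the scene. Friction and masses are not known exactly. Their poses are not given: they have to be found in the camera images.
- extractor: Bench fume extractor, white steel box 240 deep (x) x 300 wide (y) x 140 mm high, louvred front, immovable. Origin: centre of its underside, on the bench; x points from its front (robot side) to its back, y to its left, z up; offsets below are along these axes. On its flat top (140 mm up): filter hatch on the left; on the right, front to back, rocker switch, dial, loose spool.
- hatch (a joint): Filter hatch, plain grey plate 108 (x) x 140 (y) x 8 mm lying on the deck (its top 8 mm above the deck), hinged along its far edge, ribbed press pad in the middle of its front edge. Rad: 0 to 0.01 shut and latched, down to -0.068 (stop) pressed in, 1.15 fully open, held there by its spring, front edge 100 mm higher and 45 mm in front of the hinge.
- hatch_press (a point): Spot to press, on top of the hatch, mid-width, 14 mm in from its front edge; moves with it. Shut: 68 mm before and 50 mm left of the extractor's origin, 148 mm up. Push-push latch: pushed down 5 mm or more here (stop at 6.5 mm, 2 to 3 N) and let go, the hatch swings up by itself in about 1 s; the hand must rise out of its way. Pushed right down again it would latch shut.
- hatch_hinge (a point): Middle of the hatch's hinge axis (the axis lies along the extractor's y), 28 mm behind and 50 mm to the left of the extractor's origin, 144 mm above the bench.
- rocker (a joint): The black rocker switch, 44 (x) x 28 mm (y), in a black bezel 54 x 38 x 3 mm at the front right of the deck, centre 70 mm before and 85 mm to the right of the extractor's origin. Value in rad: +0.2 on (near end up, as at the start), -0.2 off (near end down). It snaps over the middle; about 2 N on the near end does it.
- rocker_near (a point): The spot to press on the switch: on the sloping face of its near half, 6 mm in from the near end, on the middle line; moves with the rocker. When on it stands about 15 mm above the deck, and goes down about 6 mm to off.
- dial_mark (a point): White pointer mark on the rim of the round black speed dial (30 mm across, 14 mm high, axis upright, level with the extractor's origin along x and 85 mm to its right). The dial turns easily and must be left as set.
- spool: Blue thread spool, 28 mm across, 35 mm high, standing loose on the rear right of the deck. Origin at the centre of its underside.
- glue_bottle: Amber squeeze bottle with a red spout, 56 mm across, 174 mm high in all, standing beside the front of the extractor on its left or right. Origin at the centre of its underside.
- paint_jar: Edge-paint jar with a black cap, 54 mm across, 62 mm high, standing on the other side. Origin at the centre of its underside.
- glue_roller: Hand glue roller lying right of the extractor, handle towards the back: yellow roller 34 mm across and 50 mm wide, white handle, 162 mm long in all. Origin under the roller's middle on the bench.
- steel_rule: Steel rule 25 x 315 x 3 mm lying flat in front of the extractor. Origin at the centre of its underside.
- wood_block: Wooden block 45 x 95 x 32 mm lying before the extractor on the right. Origin at the centre of its underside.
- spare_filter: Spare filter, a cardboard frame 104 x 136 x 30 mm with a black top, lying left of the extractor. Origin at the centre of its underside.

How it is judged:
On the way, in this order (a step that is already met when the one before it is completed fails the run):
1. the rocker switch is off, the hatch still shut (value of joint rocker below -0.12 rad and value of joint hatch below 0.02 rad), for 0.1 s.
2. the hatch is pressed in against its latch (value of joint rocker below -0.12 rad and value of joint hatch below -0.02 rad).
3. the hatch has sprung up and stands open (value of joint rocker below -0.12 rad and value of joint hatch above 1 rad), for 0.5 s.
At the end, for the whole second after the job is handed in: Switch off (rocker below -0.12 rad), hatch standing open and still (above 1.0 rad, under 0.1 rad/s), dial mark within 5 mm of its start and every loose thing within 20 mm of its start (all of step 3 and velocity of joint hatch between -0.1 and 0.1 rad/s and distance of dial_mark from where it was at the start of the episode below 0.005 m and distance of each of spool, glue_bottle, paint_jar, glue_roller, steel_rule, wood_block, spare_filter from where it was at the start of the episode below 0.02 m); the robot touches nothing.
It fails at once if the hatch opens while the extractor is still switched on (value of joint hatch above 0.1 rad and value of joint rocker above 0 rad).
It fails at once if the hatch, once up, is pushed back down (value of joint hatch between 0.12 and 1 rad and velocity of joint hatch below -0.12 rad/s).
It fails at once if the raised hatch is gripped, pulled or leant on (value of joint hatch above 0.12 rad and contact force between the fingers and extractor above 10 N).
It fails at once if the switch or hatch is hit or forced instead of pressed (contact force between anything else and extractor above 60 N).
It fails at once if the speed dial is turned, or a loose thing on the bench or deck is lifted, pushed or knocked over (distance of dial_mark from where it was at the start of the episode above 0.005 m or distance of any of spool, glue_bottle, paint_jar, glue_roller, steel_rule, wood_block, spare_filter from where it was at the start of the episode above 0.02 m or angle between any of spool, glue_bottle, paint_jar, glue_roller, steel_rule, wood_block, spare_filter's own z axis and vertical above 0.35 rad).
It also fails if it takes over 42 s, if anything falls off the work surface, if the arm or the gripper's body presses on something with over 40 N, if the wrist force passes 120 N, or if a joint passes its speed limit or range.

## Working session

There is one attempt and no reset: what is moved stays moved. The work goes in short steps, Python scripts to look and compute and a tool call to move; the robot and the scene stay as the last step left them, time stands still between calls to the robot, and variables do not carry over. Pictures are saved under pics/ and viewed, and the job is handed in when it is done.

Besides the shell and the picture viewer there is one more tool, called after "Request:" by a JSON object that holds its "name" and its "arguments". step_arm: Moves the arm, as the interface text tells. Its arguments: {"type":"object","properties":{"moves":{"type":"array"},"squeeze":{"type":"number"}},"required":["moves"]}

```bash
mkdir -p pics; ls
python3 - <<'E'
from station import bot
import cv2
s=bot.state();print(s, bot.nose_length)
for n in ("scene","top"):
    cv2.imwrite(f"pics/{n}0.png",bot.get_image(n)[:,:,::-1]); p=bot.camera_params(n);print(n,p)
E
```

```text
pics
{'t': 0.0, 'joints': array([ 1.07507671e+00,  2.64737053e-01,  1.60538228e+00, -1.01830083e-05,
        1.27368219e+00, -3.68857723e-02]), 'qvel': array([-0.00043673,  0.00053487, -0.0006828 ,  0.00163344,  0.00133037,
       -0.00040003]), 'tau': array([ 1.94418353e-04, -5.15097141e+01, -3.67319119e+01, -9.22464051e-05,
        1.26981319e-02,  4.06296283e-05]), 'position': array([0.2986201 , 0.60456636, 0.24096836]), 'tcp_rot': array([-0.71429379, -3.05872268,  0.0033508 ]), 'ft_force': array([-0.37221455,  0.01790925, -0.13512075]), 'wrist_torque': array([ 0.00706558, -0.01177018,  0.04855516]), 'gripper_width': 0.9978552308265868} 0.011
scene {'intrinsics': array([[372.6382925 ,   0.        , 252.92484453],
       [  0.        , 372.6382925 , 192.60663591],
       [  0.        ,   0.        ,   1.        ]]), 'pose': array([[ 0.28520099,  0.59845987, -0.7486696 ,  1.24289382],
       [ 0.95845917, -0.1813771 ,  0.2201326 , -0.12465977],
       [-0.00405099, -0.78035128, -0.62532828,  0.68133039],
       [ 0.        ,  0.        ,  0.        ,  1.        ]])}
top {'intrinsics': array([[354.21341812,   0.        , 263.76676222],
       [  0.        , 354.21341812, 194.09045596],
       [  0.        ,   0.        ,   1.        ]]), 'pose': array([[ 0.00245682, -0.99913896,  0.04141626,  0.50742933],
       [-0.99955434, -0.00368578, -0.02962321,  0.07429589],
       [ 0.02975035, -0.04132502, -0.99870274,  0.88851964],
       [ 0.        ,  0.        ,  0.        ,  1.        ]])}
```

View pics/scene0.png

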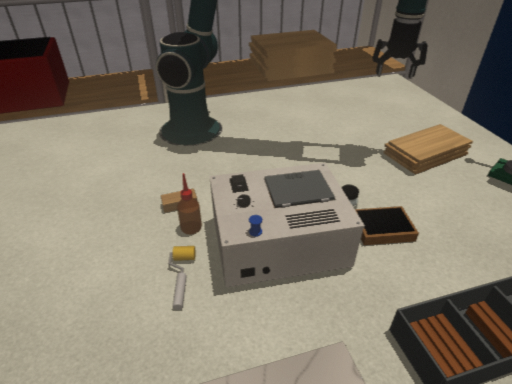

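View pics/top0.png

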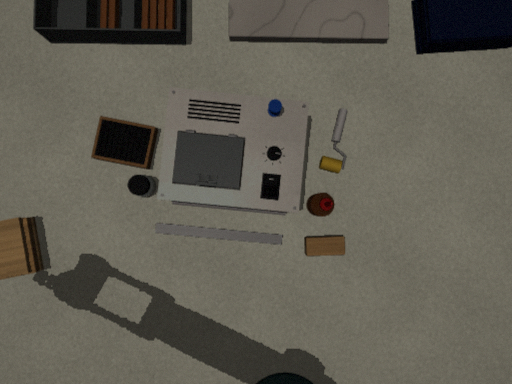

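The scene view shows the extractor in mid-image, with the amber bottle at its front right and the jar at its left. In the top view the rocker is at about (271,186), the dial at (274,153), the hatch spans about (174-243, 132-188), and the bottle is at (320,204). Next I'll enlarge the top view and measure.

Run:
```python
import cv2
i=cv2.imread("pics/top0.png")[80:225,150:350]
cv2.imwrite("pics/topz.png",cv2.resize(cv2.convertScaleAbs(i,alpha=1.8,beta=10),None,fx=4,fy=4,interpolation=cv2.INTER_CUBIC))
i=cv2.imread("pics/scene0.png")[160:300,200:370]
cv2.imwrite("pics/scenez.png",cv2.resize(i,None,fx=4,fy=4,interpolation=cv2.INTER_CUBIC))
```

```text
(no output)
```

View pics/topz.png

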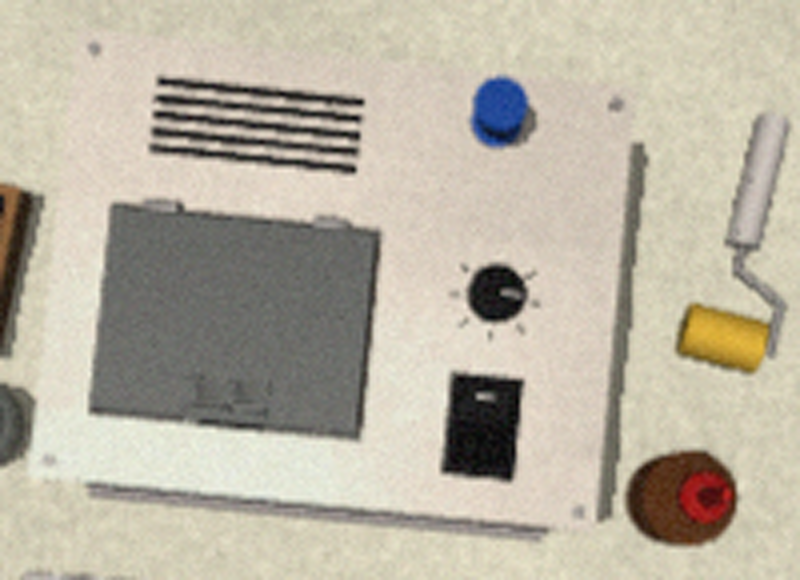

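View pics/scenez.png

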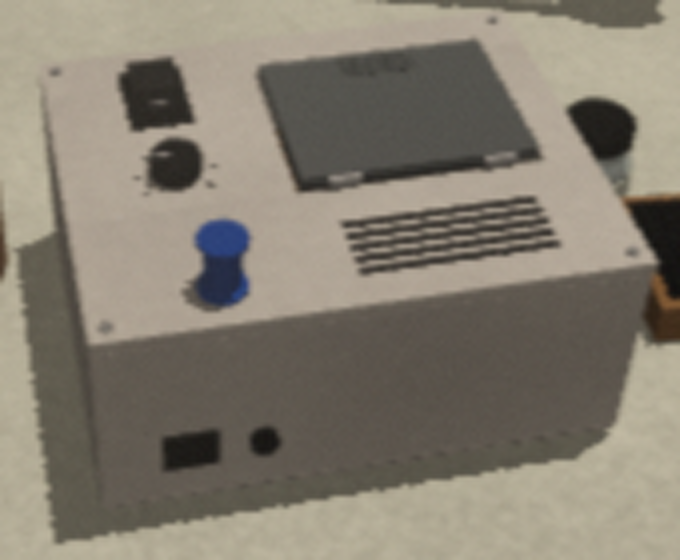

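```bash
cat > h.py <<'E'
import numpy as np
from station import bot
def ray(cam,p,z,T=None):
    c=bot.camera_params(cam);K=np.array(c["intrinsics"]);T=np.array(c["pose"]) if T is None else T
    d=T[:3,:3]@np.linalg.solve(K,[p[0],p[1],1]);o=T[:3,3]
    return o+d*(z-o[2])/d[2]
def rigid(loc,w):
    l=np.array(loc)[:,:2];w=np.array(w)[:,:2];lc=l.mean(0);wc=w.mean(0)
    a=(l-lc);b=(w-wc);th=np.arctan2((a[:,0]*b[:,1]-a[:,1]*b[:,0]).sum(),(a*b).sum())
    R=np.array([[np.cos(th),-np.sin(th)],[np.sin(th),np.cos(th)]]);t=wc-R@lc
    return th,R,t,(l@R.T+t-w)
E
python3 - <<'E'
from h import *
np.set_printoptions(precision=4,suppress=True)
L=[(28+0,120,.148),(28,-20,.148),(-80,-20,.148),(-80,120,.148),(0,-85,.154),(-43,-66,.143),(-43,-104,.143)]
L=[(.028,.12,.148),(.028,-.02,.148),(-.08,-.02,.148),(-.08,.12,.148),(0,-.085,.154),(-.043,-.066,.143),(-.043,-.104,.143)]
P=[(112,204),(380,230),(360,438),(90,410),(497,293),(452,373),(523,379)]
Q=[(540,157),(303,190),(258,66),(478,40),(174,163),(193,123),(134,130)]
W=[ray("top",((x+.5)/4-.5+150,(y+.5)/4-.5+80),l[2]) for (x,y),l in zip(P,L)]
th,R,t,r=rigid(L,W);print("top",np.degrees(th),t,r*1000)
W2=[ray("scene",((x+.5)/4-.5+200,(y+.5)/4-.5+160),l[2]) for (x,y),l in zip(Q,L)]
th2,R2,t2,r=rigid(L,W2);print("scene",np.degrees(th2),t2,r*1000)
for n,p in dict(near=(-.086,-.085),press=(-.068,.05)).items(): print(n,R@p+t,R2@p+t2)
for n,px,z in (("bottle",(150+706/4,80+498/4),.17),("bottlebody",(150+683/4,80+500/4),.12),("spool",(150+500/4,80+108/4),.175)): print(n,ray("top",px,z))
E
```

```text
top -5.093082162178262 [0.6315 0.1162] [[-0.3857  0.1397]
 [-0.2954  0.8654]
 [ 1.7342  0.5277]
 [ 0.1562 -0.2915]
 [-0.1182 -0.0794]
 [-0.3477 -0.4395]
 [-0.7434 -0.7224]]
scene -5.520885913675424 [0.6369 0.1181] [[-2.6322  3.1465]
 [-4.3045  0.0003]
 [ 4.2711 -1.3453]
 [ 4.1065 -0.6866]
 [-2.8484  1.044 ]
 [ 0.7165  0.5958]
 [ 0.691  -2.7547]]
near [0.5383 0.0392] [0.5431 0.0418]
press [0.5682 0.172 ] [0.574  0.1744]
bottle [ 0.5165 -0.0751  0.17  ]
bottlebody [ 0.516  -0.0728  0.12  ]
spool [0.7149 0.0306 0.175 ]
```

Request:
{"name": "step_arm", "arguments": {"moves": [{"yaw": -7.1, "z": -0.01, "hand": 0}, {"yaw": -7.1, "z": -0.01, "hand": 0}, {"yaw": -7.0, "z": -0.01, "hand": 0}, {"x": -0.0193, "y": -0.0361}, {"x": -0.0193, "y": -0.0361}, {"x": -0.0193, "y": -0.0361}, {"x": -0.0193, "y": -0.0361}, {"x": -0.0193, "y": -0.0361}, {"x": -0.0193, "y": -0.0361}, {"x": -0.0193, "y": -0.0361}, {"x": -0.0193, "y": -0.0361}, {"x": -0.0193, "y": -0.0361}, {"x": -0.0193, "y": -0.0361}, {"x": -0.0193, "y": -0.0361}, {"x": -0.0193, "y": -0.0361}, {"x": -0.0193, "y": -0.0361}, {"x": -0.0193, "y": -0.0361}, {"x": -0.0193, "y": -0.0361}]}}

```text
invalid input
```

Run:
```python
from h import *
import cv2
s=bot.state();print(s)
c=bot.camera_params("wrist");np.save("w1.npy",c["pose"])
cv2.imwrite("pics/w1.png",bot.get_image("wrist")[:,:,::-1]);print(c)
s=bot.state();print(s["position"],s["joints"])
```

```text
{'t': 0.1, 'joints': array([ 1.07511313e+00,  2.64697038e-01,  1.60527534e+00, -7.50354554e-06,
        1.27371882e+00, -3.69110994e-02]), 'qvel': array([ 0.00028574, -0.00323782, -0.0035504 , -0.00025084, -0.00036951,
       -0.00051644]), 'tau': array([ 2.64391174e-04, -5.16706574e+01, -3.68590343e+01, -1.61691776e-05,
        6.21295781e-03, -2.03248635e-05]), 'position': array([0.29861735, 0.60461468, 0.24105309]), 'tcp_rot': array([-0.71420666, -3.0587705 ,  0.0031826 ]), 'ft_force': array([ 0.25823679, -1.07441486,  0.15332817]), 'wrist_torque': array([-0.00399324, -0.02015316, -0.01227804]), 'gripper_width': 0.9988236091049401}
{'intrinsics': array([[265.41348822,   0.        , 259.89947328],
       [  0.        , 265.41348822, 194.49535899],
       [  0.        ,   0.        ,   1.        ]]), 'pose': array([[ 0.44243917,  0.86030068,  0.25323966,  0.23473218],
       [ 0.89679207, -0.42335868, -0.12857457,  0.63719168],
       [-0.00340158,  0.28398974, -0.95882129,  0.37430431],
       [ 0.        ,  0.        ,  0.        ,  1.        ]])}
[0.29867981 0.60470096 0.24120214] [ 1.07509185e+00  2.64612777e-01  1.60510443e+00 -6.13709802e-06
  1.27366567e+00 -3.69039544e-02]
```

View pics/w1.png

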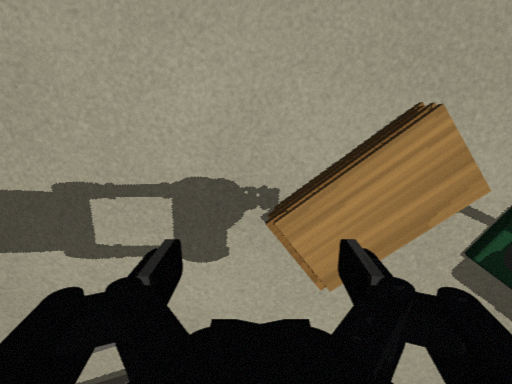

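The move was refused and nothing moved: the wrist view still shows the board under the open fingers. I'll try a single row with every key filled in.

Request:
{"name": "step_arm", "arguments": {"moves": [{"x": 0, "y": 0, "z": -0.01, "yaw": -7.1, "hand": 0.0}], "squeeze": 20}}

```text
t: 0.25
position: [0.2982, 0.6039, 0.2497]
tcp_rot: [-0.52, -3.097, 0.007]
ft_force: [-0.3, 0.2, 0.3]
gripper_width: 0.857
```

Request:
{"name": "step_arm", "arguments": {"moves": [{"x": 0, "y": 0, "z": -0.01, "yaw": -7.1, "hand": 0.0}, {"x": 0, "y": 0, "z": -0.01, "yaw": -7.0, "hand": 0.0}, {"x": -0.0193, "y": -0.0361, "z": 0, "yaw": 0, "hand": 0}, {"x": -0.0193, "y": -0.0361, "z": 0, "yaw": 0, "hand": 0}, {"x": -0.0193, "y": -0.0361, "z": 0, "yaw": 0, "hand": 0}, {"x": -0.0193, "y": -0.0361, "z": 0, "yaw": 0, "hand": 0}, {"x": -0.0193, "y": -0.0361, "z": 0, "yaw": 0, "hand": 0}, {"x": -0.0193, "y": -0.0361, "z": 0, "yaw": 0, "hand": 0}, {"x": -0.0193, "y": -0.0361, "z": 0, "yaw": 0, "hand": 0}, {"x": -0.0193, "y": -0.0361, "z": 0, "yaw": 0, "hand": 0}, {"x": -0.0193, "y": -0.0361, "z": 0, "yaw": 0, "hand": 0}, {"x": -0.0193, "y": -0.0361, "z": 0, "yaw": 0, "hand": 0}, {"x": -0.0193, "y": -0.0361, "z": 0, "yaw": 0, "hand": 0}, {"x": -0.0193, "y": -0.0361, "z": 0, "yaw": 0, "hand": 0}, {"x": -0.0193, "y": -0.0361, "z": 0, "yaw": 0, "hand": 0}, {"x": -0.0193, "y": -0.0361, "z": 0, "yaw": 0, "hand": 0}, {"x": -0.0193, "y": -0.0361, "z": 0, "yaw": 0, "hand": 0}, {"x": 0, "y": 0, "z": 0, "yaw": 0, "hand": 0}], "squeeze": 20}}

```text
t: 2.05
position: [0.5405, 0.036, 0.2719]
tcp_rot: [0.147, 3.138, -0.003]
ft_force: [0.0, 0.8, 0.9]
gripper_width: -0.003
```

Run:
```python
from h import *
import cv2
c=bot.camera_params("wrist");np.save("w2.npy",c["pose"])
cv2.imwrite("pics/w2.png",bot.get_image("wrist")[:,:,::-1]);print(c["pose"])
s=bot.state();print(s)
```

```text
[[ 0.09301358  0.95479032  0.28235425  0.46934127]
 [ 0.99565785 -0.08813222 -0.02996912  0.0434589 ]
 [-0.00372972  0.28391576 -0.95884197  0.40514194]
 [ 0.          0.          0.          1.        ]]
{'t': 2.1, 'joints': array([ 2.44975211e-02, -7.50039892e-03,  1.85356677e+00, -1.14048577e-04,
        1.29635782e+00, -1.45338440e+00]), 'qvel': array([ 0.04928163, -0.0143896 ,  0.01765504,  0.02356692,  0.01048569,
        0.01468189]), 'tau': array([ -1.36054091, -36.34480834, -37.43036985,  -0.29140245,
        -0.12127899,  -0.13947418]), 'position': array([0.53961177, 0.03809229, 0.2718414 ]), 'tcp_rot': array([-1.45810399e-01, -3.13738452e+00,  2.64521647e-04]), 'ft_force': array([ 0.53130787,  0.05219419, -0.07882016]), 'wrist_torque': array([0.04537587, 0.0255706 , 0.03251907]), 'gripper_width': -0.00011366504834192636}
```

View pics/w2.png

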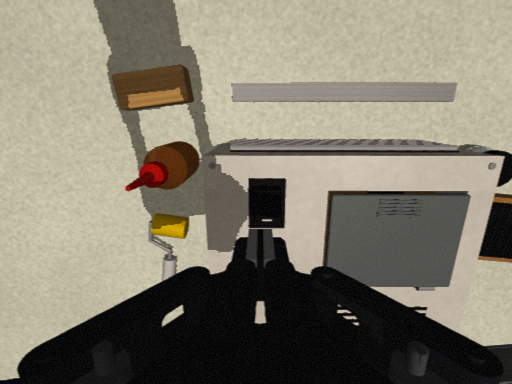

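The wrist view looks back towards the robot. The bezel spans about (249-285, 178-228), the hatch's near corners are at about (331,191) and (466,193), and the shut fingertips are at (261,232).

Run:
```python
from h import *
import cv2
np.set_printoptions(precision=4,suppress=True)
i=cv2.imread("pics/w2.png")[140:300,195:495]
cv2.imwrite("pics/w2z.png",cv2.resize(i,None,fx=2.6,fy=2.6,interpolation=cv2.INTER_CUBIC))
g=cv2.cvtColor(cv2.imread("pics/w2.png"),cv2.COLOR_BGR2GRAY)
T=np.load("w2.npy")
for px,z,n in [((331,191),.148,"h NR"),((466,193),.148,"h NL"),((249,178),.143,"bez near right"),((285,178),.143,"bez near left"),((267,200),.15,"")]: print(n,ray("wrist",px,z,T))
```

```text
h NR [0.548  0.1069 0.148 ]
h NL [0.5626 0.242  0.148 ]
bez near right [0.5282 0.0259 0.143 ]
bez near left [0.5315 0.0622 0.143 ]
 [0.5509 0.0421 0.15  ]
```

View pics/w2z.png

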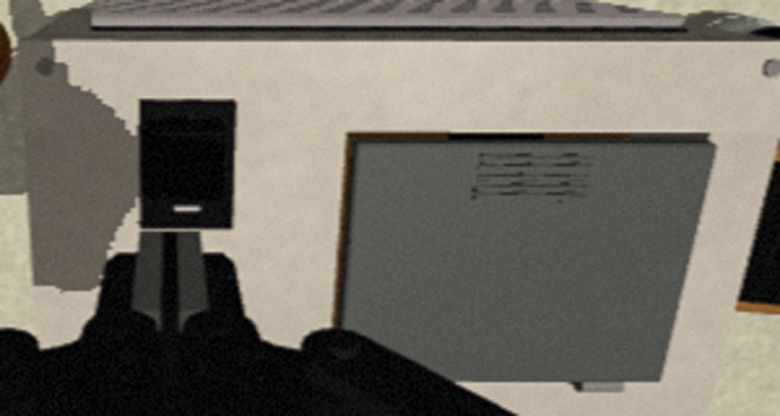

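Request:
{"name": "step_arm", "arguments": {"moves": [{"x": 0.003, "y": 0.002, "z": 0.02, "yaw": 0, "hand": 0}, {"x": 0, "y": 0, "z": 0.03, "yaw": 0, "hand": 0}, {"x": 0, "y": 0, "z": 0.03, "yaw": 0, "hand": 0}, {"x": 0, "y": 0, "z": 0.015, "yaw": 0, "hand": 0}, {"x": 0, "y": 0, "z": 0, "yaw": 0, "hand": 0}, {"x": 0, "y": 0, "z": 0, "yaw": 0, "hand": 0}]}}

```text
t: 2.7
position: [0.5367, 0.0431, 0.1779]
tcp_rot: [0.138, 3.138, 0.0]
ft_force: [0.2, 0.4, 0.2]
gripper_width: 0.0
```

Run:
```python
from h import *
import cv2
c=bot.camera_params("wrist");np.save("w3.npy",c["pose"])
i=bot.get_image("wrist")[:,:,::-1]
cv2.imwrite("pics/w3.png",cv2.resize(i,None,fx=1.5,fy=1.5))
s=bot.state();print(s["t"],s["position"],s["tcp_rot"],s["ft_force"])
i=bot.get_image("scene")[160:300,200:370,::-1]
cv2.imwrite("pics/s3.png",cv2.resize(i,None,fx=4,fy=4,interpolation=cv2.INTER_CUBIC))
```

```text
2.75 [0.53743287 0.04292632 0.17879114] [1.38376738e-01 3.13630292e+00 4.05166157e-04] [-0.75836129  0.56705502  0.59836777]
```

View pics/w3.png

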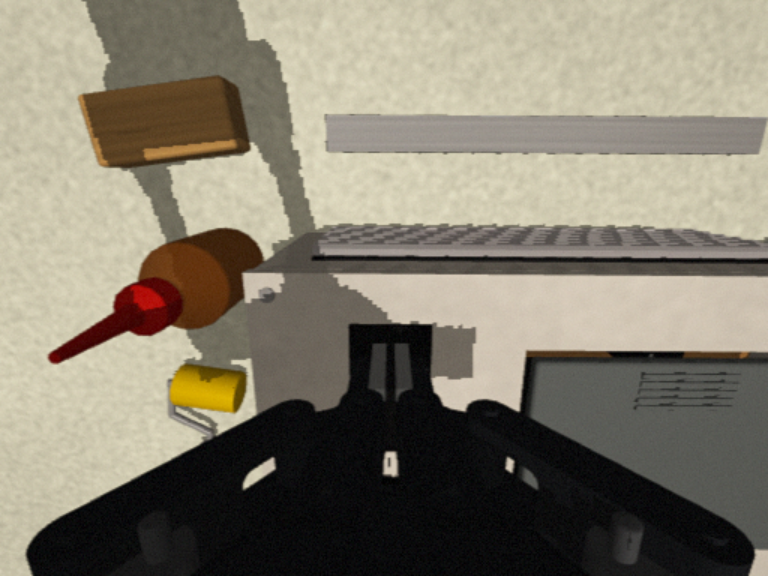

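View pics/s3.png

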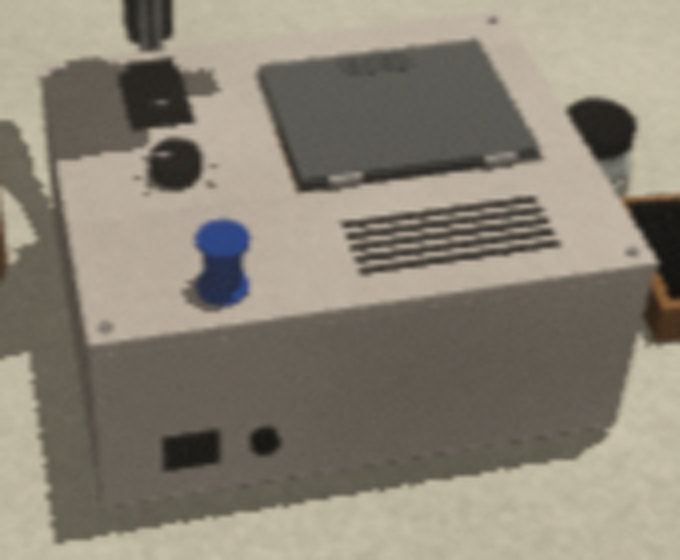

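The fingers are centred over the bezel sideways (391 against 350-433) and hang above its near half, well clear of the dial. Pressing gently now.

Request:
{"name": "step_arm", "arguments": {"moves": [{"x": 0, "y": 0, "z": 0.004, "yaw": 0, "hand": 0}, {"x": 0, "y": 0, "z": 0.003, "yaw": 0, "hand": 0}, {"x": 0, "y": 0, "z": 0.003, "yaw": 0, "hand": 0}, {"x": 0, "y": 0, "z": 0.003, "yaw": 0, "hand": 0}, {"x": 0, "y": 0, "z": 0.0, "yaw": 0, "hand": 0}]}}

```text
t: 3.3
position: [0.5361, 0.0424, 0.1636]
tcp_rot: [-0.14, -3.138, 0.0]
ft_force: [0.1, 0.8, 1.1]
gripper_width: 0.005
```

Request:
{"name": "step_arm", "arguments": {"moves": [{"x": 0, "y": 0, "z": 0.002, "yaw": 0, "hand": 0}, {"x": 0, "y": 0, "z": 0.0, "yaw": 0, "hand": 0}]}}

```text
t: 3.5
position: [0.5364, 0.0424, 0.1619]
tcp_rot: [-0.14, -3.138, 0.0]
ft_force: [-0.8, 0.3, -0.6]
gripper_width: 0.0
```

Request:
{"name": "step_arm", "arguments": {"moves": [{"x": 0, "y": 0, "z": 0.0015, "yaw": 0, "hand": 0}, {"x": 0, "y": 0, "z": 0.0, "yaw": 0, "hand": 0}]}}

```text
t: 3.7
position: [0.5364, 0.0424, 0.1606]
tcp_rot: [-0.139, -3.138, 0.0]
ft_force: [-0.3, 1.0, 0.1]
gripper_width: 0.002
```

Request:
{"name": "step_arm", "arguments": {"moves": [{"x": 0, "y": 0, "z": 0.0015, "yaw": 0, "hand": 0}, {"x": 0, "y": 0, "z": 0.0, "yaw": 0, "hand": 0}]}}

```text
t: 3.9
position: [0.5367, 0.0424, 0.16]
tcp_rot: [0.139, 3.138, 0.0]
ft_force: [-2.2, 0.0, 4.1]
gripper_width: 0.003
```

Run:
```python
from h import *
import cv2
s=bot.state();print(s["t"],s["position"],s["ft_force"])
i=bot.get_image("scene")[160:230,210:290,::-1]
cv2.imwrite("pics/s4.png",cv2.resize(cv2.convertScaleAbs(i,alpha=1.6,beta=20),None,fx=8,fy=8,interpolation=cv2.INTER_CUBIC))
```

```text
3.9 [0.53666914 0.04241595 0.15998788] [-2.17490704  0.01177434  4.05077908]
```

View pics/s4.png

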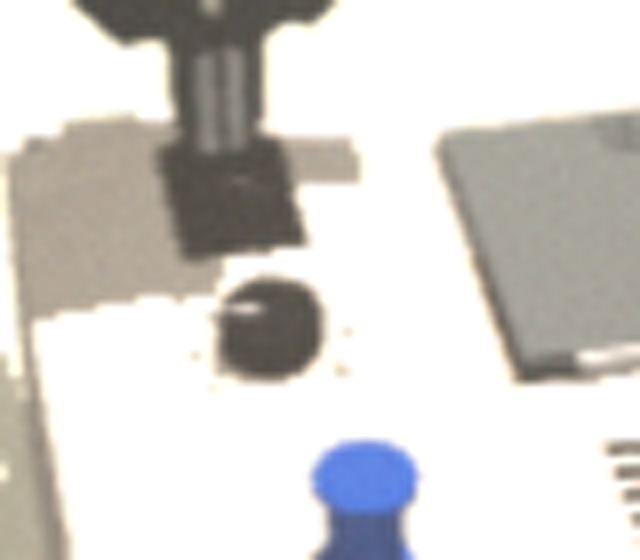

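Request:
{"name": "step_arm", "arguments": {"moves": [{"x": 0, "y": 0, "z": -0.01, "yaw": 0, "hand": 0}, {"x": 0, "y": 0, "z": -0.02, "yaw": 0, "hand": 0}, {"x": 0, "y": 0, "z": -0.01, "yaw": 0, "hand": 0}, {"x": -0.005, "y": 0.0336, "z": 0.0, "yaw": 0, "hand": 0}, {"x": -0.005, "y": 0.0336, "z": 0.0, "yaw": 0, "hand": 0}, {"x": -0.005, "y": 0.0336, "z": 0.0, "yaw": 0, "hand": 0}, {"x": -0.0055, "y": 0.0336, "z": 0.0, "yaw": 0, "hand": 0}, {"x": 0, "y": 0, "z": 0.0, "yaw": 0, "hand": 0}, {"x": 0, "y": 0, "z": 0.0, "yaw": 0, "hand": 0}]}}

```text
t: 4.85
position: [0.5688, 0.175, 0.1993]
tcp_rot: [-0.137, -3.139, 0.001]
ft_force: [-0.2, -0.2, 0.3]
gripper_width: -0.002
```

Run:
```python
from h import *
import cv2
s=bot.state();print(s["t"],s["position"],s["tcp_rot"],s["ft_force"])
i=bot.get_image("scene")[160:230,210:290,::-1]
a=cv2.imread("pics/scene0.png")[160:230,210:290]
j=np.hstack([a[:,:48],i[:,:48]])
cv2.imwrite("pics/s5.png",cv2.resize(cv2.convertScaleAbs(j,alpha=2.,beta=20),None,fx=8,fy=8,interpolation=cv2.INTER_CUBIC))
i=bot.get_image("wrist")[:,:,::-1]
cv2.imwrite("pics/w5.png",cv2.resize(i,None,fx=1.5,fy=1.5))
```

```text
4.85 [0.56880185 0.17502127 0.1992895 ] [-1.36688847e-01 -3.13855418e+00  6.87208859e-04] [-0.20894519 -0.23183211  0.31529017]
```

View pics/s5.png

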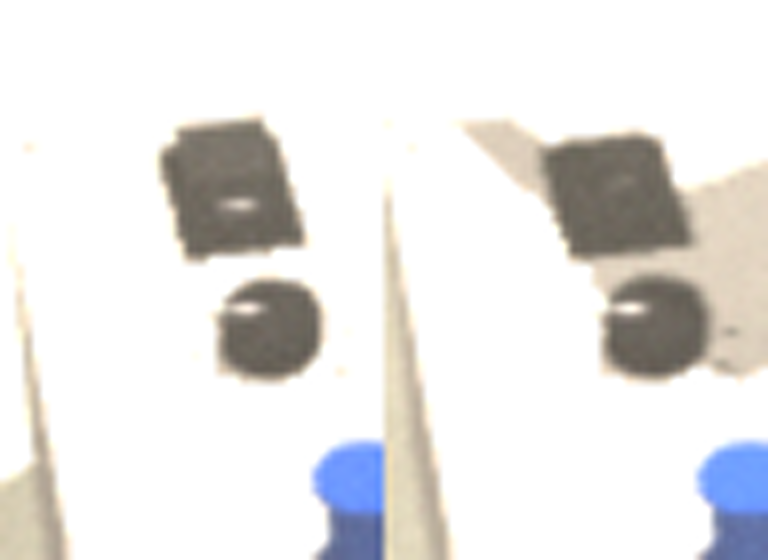

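View pics/w5.png

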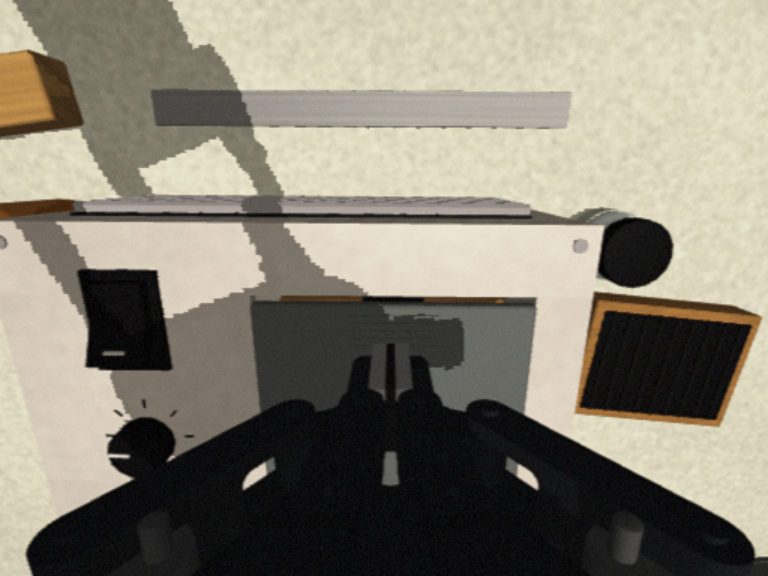

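The rocker has gone over to off: its near end is down and the indicator now faces away from the scene camera. The dial mark hasn't moved. The fingers (391) are centred on the hatch (253-537) near its front pad. Next I lower to just above it.

Request:
{"name": "step_arm", "arguments": {"moves": [{"x": 0, "y": 0, "z": 0.012, "yaw": 0, "hand": 0}, {"x": 0, "y": 0, "z": 0.012, "yaw": 0, "hand": 0}, {"x": 0, "y": 0, "z": 0.008, "yaw": 0, "hand": 0}, {"x": 0, "y": 0, "z": 0.004, "yaw": 0, "hand": 0}, {"x": 0, "y": 0, "z": 0.002, "yaw": 0, "hand": 0}, {"x": 0, "y": 0, "z": 0, "yaw": 0, "hand": 0}]}}

```text
t: 5.55
position: [0.5687, 0.1744, 0.1608]
tcp_rot: [-0.14, -3.138, 0.0]
ft_force: [0.3, 1.0, -0.6]
gripper_width: 0.004
```

Request:
{"name": "step_arm", "arguments": {"moves": [{"x": 0, "y": 0, "z": 0.002, "yaw": 0, "hand": 0}, {"x": 0, "y": 0, "z": 0.002, "yaw": 0, "hand": 0}, {"x": 0, "y": 0, "z": 0, "yaw": 0, "hand": 0}]}}

```text
t: 5.85
position: [0.5693, 0.1746, 0.1578]
tcp_rot: [0.139, 3.137, 0.001]
ft_force: [0.6, -0.6, 2.0]
gripper_width: 0.001
```

Request:
{"name": "step_arm", "arguments": {"moves": [{"x": 0, "y": 0, "z": 0.002, "yaw": 0, "hand": 0}, {"x": 0, "y": 0, "z": 0.002, "yaw": 0, "hand": 0}, {"x": 0, "y": 0, "z": 0, "yaw": 0, "hand": 0}]}}

```text
t: 6.15
position: [0.5692, 0.1746, 0.1534]
tcp_rot: [0.139, 3.137, 0.001]
ft_force: [0.9, 0.7, 1.7]
gripper_width: -0.003
```

Request:
{"name": "step_arm", "arguments": {"moves": [{"x": 0, "y": 0, "z": 0.0015, "yaw": 0, "hand": 0}, {"x": 0, "y": 0, "z": 0, "yaw": 0, "hand": 0}]}}

```text
t: 6.35
position: [0.5693, 0.1746, 0.1527]
tcp_rot: [0.139, 3.137, 0.001]
ft_force: [-1.2, 0.4, 6.5]
gripper_width: 0.001
```

The force rose to 6.5 N and the travel stopped, so the hatch is at its stop. Now I let go, moving up and away to the front.

Request:
{"name": "step_arm", "arguments": {"moves": [{"x": 0, "y": 0, "z": -0.02, "yaw": 0, "hand": 0}, {"x": 0.015, "y": 0, "z": -0.04, "yaw": 0, "hand": 0}, {"x": 0.025, "y": 0, "z": -0.04, "yaw": 0, "hand": 0}, {"x": 0.025, "y": 0, "z": -0.035, "yaw": 0, "hand": 0}, {"x": 0.025, "y": 0, "z": -0.03, "yaw": 0, "hand": 0}, {"x": 0.015, "y": 0, "z": -0.02, "yaw": 0, "hand": 0}, {"x": 0, "y": 0, "z": 0, "yaw": 0, "hand": 0}, {"x": 0, "y": 0, "z": 0, "yaw": 0, "hand": 0}, {"x": 0, "y": 0, "z": 0, "yaw": 0, "hand": 0}, {"x": 0, "y": 0, "z": 0, "yaw": 0, "hand": 0}, {"x": 0, "y": 0, "z": 0, "yaw": 0, "hand": 0}, {"x": 0, "y": 0, "z": 0, "yaw": 0, "hand": 0}, {"x": 0, "y": 0, "z": 0, "yaw": 0, "hand": 0}, {"x": 0, "y": 0, "z": 0, "yaw": 0, "hand": 0}, {"x": 0, "y": 0, "z": 0, "yaw": 0, "hand": 0}, {"x": 0, "y": 0, "z": 0, "yaw": 0, "hand": 0}, {"x": 0, "y": 0, "z": 0, "yaw": 0, "hand": 0}, {"x": 0, "y": 0, "z": 0, "yaw": 0, "hand": 0}, {"x": 0, "y": 0, "z": 0, "yaw": 0, "hand": 0}, {"x": 0, "y": 0, "z": 0, "yaw": 0, "hand": 0}]}}

```text
t: 8.35
position: [0.4642, 0.1838, 0.3368]
tcp_rot: [0.139, 3.138, 0.0]
ft_force: [-0.9, -0.9, -1.0]
gripper_width: 0.002
```

Run:
```python
from h import *
import cv2
s=bot.state();print(s["t"],s["position"],s["ft_force"])
i=bot.get_image("scene")[:,:,::-1]
cv2.imwrite("pics/s6.png",cv2.resize(i[100:310,150:430],None,fx=2.7,fy=2.7,interpolation=cv2.INTER_CUBIC))
j=bot.get_image("top")[:,:,::-1]
cv2.imwrite("pics/t6.png",j)
```

```text
8.35 [0.46421819 0.18379145 0.33684744] [-0.91243322 -0.94892343 -0.95247254]
```

View pics/s6.png

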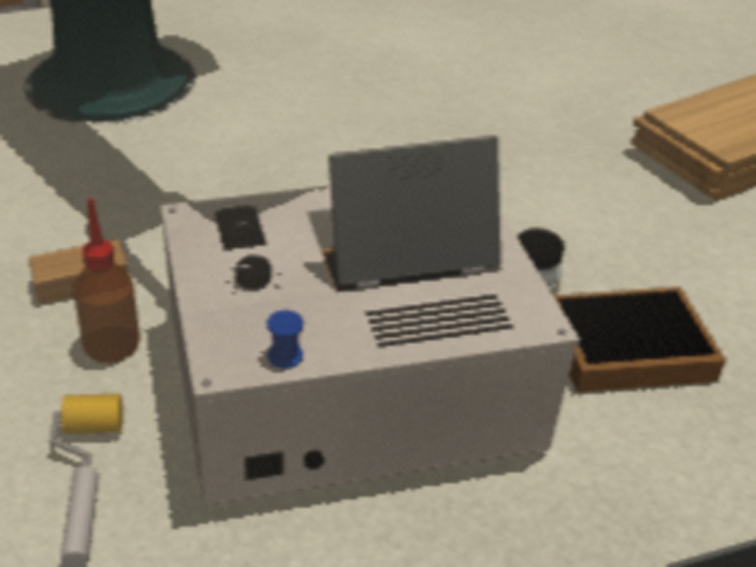

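View pics/t6.png

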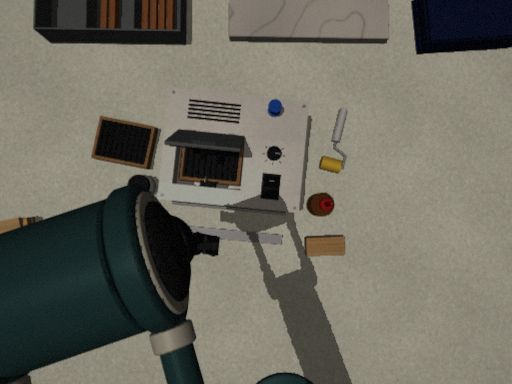

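The hatch stands open, with its top edge at about (330-498, 140-155) in the scene crop. The rocker is off, nothing else has moved, and the hand is clear at the front. Handing in.

Run:
```python
from station import bot
import cv2
print(bot.job_done())
```

```text
the job is handed in; nothing more can be done
None
```

The extractor is switched off and its filter hatch stands open. I handed the job in at about 8.4 s of the 42 s allowed; no verdict was reported.

- **Rocker switch:** I pressed the near end with the shut fingertips. About 4 N showed at the end of its travel, and the scene and wrist pictures taken afterwards show the near end down.
- **Hatch:** I pressed the front pad about 6 mm, to its stop. The wrist force read 6.5 N there, above the 2–3 N given for the latch. I then let go and drew the hand up and to the front, and the hatch sprang up by itself.
- **Last checks:** The final scene and top pictures show the hatch standing open and the rocker off. The dial and the spool, bottle, jar, roller, rule, block and filter look unmoved by eye, though I did not measure them. The hand was clear, with only about 1 N of noise on the wrist force.
- **What disagreed:** My first move call was refused as "invalid input" and moved nothing; calls with every key filled in worked. The cameras differed by 2–6 mm on where the extractor stood, so I aimed between the readings. The wrist pictures showed the fingers centred on the switch and on the hatch.

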